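# Set out the camera stall's display board

### The job

Lay out the stall's display on the dark board: stand the ribbed lens hood in the middle of the round plinth and put the larger brass cap squarely on top of it to close it, and lay the light meter, dial up, in the middle of the oblong plinth with its long side along the plinth's. Stand the film canister on the board straight behind the middle of the oblong plinth (towards the board's brass-edged back, away from the robot), about a finger's width (20 mm) clear of it, and lay the smaller brass cap flat on the board midway between the two plinths' centres. Leave the loose standing lens where it is, upright, and let go of everything.

Things in the scene. Friction and masses are not known exactly. Their poses are not given: they have to be found in the camera images.
- board: Dark wooden display board lying fixed on the table, 200 mm front to back (its x) by 300 mm wide (its y), 12 mm thick; a brass strip 6 mm wide, 8 mm high runs along its back edge. Its x axis points to the back (brass strip), away from the robot; its y axis to the left as the robot sees it. Origin: centre of its underside, so its top is at z = 0.012.
- plinth_round: Round cork plinth, 80 mm across, 20 mm high, fixed on the board towards one end (left or right varies): its centre is 95 mm from the board's centre along the board's y and 35 mm in front of it (x = -0.035 in the board's frame). Origin: centre of its underside; its top is 20 mm above the origin.
- plinth_oblong: Rectangular cork plinth, 60 mm front to back (its x, parallel to the board's x) by 84 mm wide (its y), 20 mm high, fixed on the board at the other end, also 95 mm from the board's centre along y and at x = -0.035 in the board's frame. Origin: centre of its underside; its top is 20 mm above the origin.
- hood: Ribbed aluminium lens hood: an open tube 54 mm across outside (56 mm over its fine ribs in the picture), 46 mm inside, 36 mm tall, standing on the table on its end. Origin: centre of its underside, z up.
- cap_large: The larger brass lens cap: a disc 54 mm across, 14 mm thick, lying flat. Origin: centre of its underside, z up.
- cap_small: The smaller brass lens cap: a disc 36 mm across, 14 mm thick, lying flat. Origin: centre of its underside, z up.
- meter: Black bakelite light meter, a flat block 44 mm (its x) by 64 mm (its y, the long way) by 24 mm high, lying on its back with a pale scale window and a round dial upwards. Lies with its long way roughly left-right (yaw within about 0.5 rad). Origin: centre of its underside, z up.
- canister: Red plastic film canister with a black lid, 32 mm across (lid 33 mm), 50 mm tall, standing upright. Origin: centre of its underside, z up.
- lens: Bystander, not to be disturbed: a black camera lens standing loose on its end, 62 mm across (64 mm over its rubber grip), 55 mm tall, glass upwards. Origin: centre of its underside.
Things that resemble listed ones, but are neither listed nor needed, are in the scene too. Leave any blue look-alike of the cap_large alone.

How it is judged:
At the end, for the whole second after the job is handed in: Hood on round plinth, meter on oblong plinth (12 mm; meter within 0.21 rad); larger cap on hood (10 mm); canister on board, axis 53-83 mm behind oblong plinth's centre, 15 mm sideways; smaller cap on board midway (15 mm along, across). All upright (0.12 rad), still, released (horizontal distance between hood and plinth_round below 0.012 m and z of hood in the frame of plinth_round between 0.015 and 0.025 m and horizontal distance between cap_large and hood below 0.01 m and z of cap_large in the frame of hood between 0.031 and 0.041 m and horizontal distance between meter and plinth_oblong below 0.012 m and z of meter in the frame of plinth_oblong between 0.015 and 0.025 m and angle between the y axis of meter and the y axis of plinth_oblong, either way round below 0.21 rad and x of canister in the frame of plinth_oblong between 0.053 and 0.083 m and y of canister in the frame of plinth_oblong between -0.015 and 0.015 m and z of canister in the frame of board between 0.007 and 0.017 m and x of cap_small in the frame of board between -0.05 and -0.02 m and y of cap_small in the frame of board between -0.015 and 0.015 m and z of cap_small in the frame of board between 0.007 and 0.017 m and angle between each of hood, cap_large, cap_small, meter, canister's own z axis and vertical below 0.12 rad and linear speed of each of hood, cap_large, cap_small, meter, canister below 0.02 m/s); the robot touches nothing.
It fails at once if the standing lens is knocked over or shifted by more than 25 mm (distance of lens from where it was at the start of the episode above 0.025 m or angle between lens's own z axis and vertical above 0.3 rad).
It also fails if it takes over 128 s, if anything falls off the work surface, if the arm or the gripper's body presses on something with over 40 N, if the wrist force passes 120 N, or if a joint passes its speed limit or range.

### The arm

A 7-joint arm with a two-finger parallel gripper is mounted at the origin on the work surface. World frame = base frame: x ahead of the robot, y to its left, z up, the work surface at z = 0. Lengths are in m, angles in rad, forces in N, time in s.
With the tool pointing down it reaches from about 0.4 to 0.85 m from the base axis. Payload 10.4 kg.
Tool frame: the origin (TCP) lies midway between the tips of the shut fingers; the grasp point (between the pads) lies 19 mm behind it; z points along the fingers, y is the line along which they close (so a half turn about z gives the same grasp; the last joint's range is limited). The gripper opens to 87 mm and grips with 3 to 60 N. Pads are 19 mm wide; open, the fingers measure 117 mm over their backs; the gripper's body (75 mm by 190 mm) begins 51 mm behind the grasp point.
Start: joints at [-1.342, 0.332, -0.065, 1.46, 0.022, 1.35, -0.088], TCP at [0.156, 0.605, 0.223] pointing down, gripper open.
Joint ranges: [-2.6, 2.6], [-0.5, 2.12], [-1.47, 1.34], [0.16, 2.42], [-1.27, 4.41], [0.06, 2.06], [-2.6, 2.6]. Speed limits (rad/s): [2.22, 2.22, 2.79, 2.79, 3.14, 3.14, 3.14].

### API

Orientations are given as a unit quaternion [x, y, z, w].
In Python, from bench import sensors, eyes, order gives the robot as it stands.
- The arm moves only by the tool arm_command, never from a script. Its argument "steps" is a list of rows, each an object with "rot": the turn, a rotation vector about the world's x, y, z in degrees, a list of three; "slide": the shift along the world's x, y, z in m, a list of three; "grip": the opening, from 0 (shut) to 1 (fully open). A call has exactly 8 rows; each row shifts and turns the commanded pose from where the row before left it; what a row does not reach is not made up. A row lasts 1/8 s, in which the tool goes at most 62.5 mm and 10.7 degrees, less where a joint would pass 70% of its speed; a pose out of reach is approached as far as the arm can. A call with a gripper value outside its range is refused whole. The fingers move at their own pace and stop on an object; "newtons" is the grip in N (left out, the last holds). Time passes only in rows, so rows that do not move let the fingers close, or fill a call up. It gives the time, the measured TCP pose, the force, the opening and the grip force at its end, in the units of the state.
- sensors.read_state(): the state, without advancing time (a new reading comes with each control period).
- eyes.camera(name): name is "scene" or "top"; returns a dict with "pixels" (400x640x3 uint8, red, green, blue), "intrinsics" (3x3 intrinsics, pixels), "k1" (the pictures are not rectified: a ray, as slopes to the right and down, at radius r is drawn at 1 + k1 r^2 times it, then the intrinsics apply), "pose" (4x4, takes a point from camera to world coordinates). Camera axes: x right, y down, z forward; pixel columns grow to the right and rows downward; lengths in m; the calibration is good to about 2 mm. A picture is of the moment at which its call begins. There is no depth.
- order.close_job(): hands the job in; it is judged then, once.
Trained networks look in a picture, given as the dict that the camera call returned (one of the last four; its "shot" number tells which), for a name from the list of things; names that differ only in an ending like _2 or _b are one class to them, and where a whole thing is asked for, a point or a joint stands for the part that bears it (a point fixed in the world has none). Each returns a list of dicts, best first, with "conf" (0 to 1); they miss things now and then, are a little off and sometimes report something else, mostly with a low value. They report only what shows in the picture. A call takes as long as a camera call. They do not tell look-alikes from the thing itself.
- eyes.look_for(name, picture): "bbox" ([left, top, right, bottom] in pixels, round what is visible of it).
The state is a dict: "time": time; "joint_positions": joint angles; "joint_vel": joint speeds; "joint_torque": joint torques, N m; "ee_pos": TCP position; "eef_rot": TCP orientation; "ft_force": force on the tool from outside, world axes, zero at the start; "torque": the same for the moment, N m; "width": finger opening in m; "grip_force": force on a finger pad.
Only numpy, scipy, OpenCV 4.12 (cv2) and the standard library are available. Lean on these libraries where they do the work, as an engineer would, in place of code of your own. Each camera call takes 0.05 s, during which the arm holds its last target. There are 200 camera calls.

## Working session

There is one attempt and no reset: what is moved stays moved. The work goes in short steps, Python scripts to look and compute and a tool call to move; the robot and the scene stay as the last step left them, time stands still between calls to the robot, and variables do not carry over. Pictures are saved under pics/ and viewed, at most 14 in all, crops included, and the job is handed in when it is done.

Besides the shell and the picture viewer there is one more tool, called as name(argument=value, ...) on one line, values as JSON. arm_command: Moves the arm, as the interface text tells. Its arguments: {"type":"object","properties":{"steps":{"type":"array","items":{"type":"object","properties":{"rot":{"type":"array","items":{"type":"number"}},"slide":{"type":"array","items":{"type":"number"}},"grip":{"type":"number"}}}},"newtons":{"type":"number"}},"required":["steps"]}

```bash
ls; mkdir -p pics
cat > h.py <<'E'
import numpy as np, cv2
from bench import sensors, eyes, order
NAMES=["board","plinth_round","plinth_oblong","hood","cap_large","cap_small","meter","canister","lens"]
def ray(p,u,v):
    K=np.array(p["intrinsics"]);k=p["k1"]
    d=np.array([(u-K[0,2])/K[0,0],(v-K[1,2])/K[1,1]]);s=d.copy()
    for _ in range(20): s=d/(1+k*(s@s))
    T=np.array(p["pose"]);return T[:3,3],T[:3,:3]@np.array([s[0],s[1],1])
def at(p,u,v,z):
    o,d=ray(p,u,v);return o+d*(z-o[2])/d[2]
def proj(p,X):
    T=np.array(p["pose"]);c=T[:3,:3].T@(np.array(X)-T[:3,3]);s=c[:2]/c[2];s=s*(1+p["k1"]*(s@s))
    K=np.array(p["intrinsics"]);return np.array([K[0,0]*s[0]+K[0,2],K[1,1]*s[1]+K[1,2]])
def snap(cam,fn=None):
    p=eyes.camera(cam)
    if fn: cv2.imwrite("pics/"+fn,p["pixels"][:,:,::-1])
    return p
E
python3 - <<'E'
from h import *
for c in ("top","scene"):
    p=snap(c,c+"1.png");print(c,np.round(p["pose"],3).tolist(),np.round(p["intrinsics"],1).tolist(),p["k1"])
    for n in NAMES:
        for r in eyes.look_for(n,p):
            if r["conf"]>.2: print(n,round(r["conf"],2),np.round(r["bbox"]).tolist())
print(sensors.read_state())
E
```

```text
pics
top [[0.015, -0.999, 0.052, 0.431], [-1.0, -0.015, 0.012, 0.004], [-0.012, -0.052, -0.999, 1.354], [0.0, 0.0, 0.0, 1.0]] [[478.7, 0.0, 317.5], [0.0, 478.7, 195.6], [0.0, 0.0, 1.0]] 0.03710277484934766
board 0.88 [254.0, 112.0, 363.0, 186.0]
plinth_round 0.85 [259.0, 144.0, 289.0, 173.0]
plinth_oblong 0.68 [325.0, 152.0, 357.0, 176.0]
plinth_oblong 0.49 [276.0, 204.0, 288.0, 222.0]
hood 0.48 [266.0, 208.0, 272.0, 219.0]
cap_large 0.88 [171.0, 242.0, 190.0, 265.0]
cap_large 0.81 [168.0, 201.0, 185.0, 221.0]
cap_large 0.66 [208.0, 234.0, 229.0, 258.0]
cap_large 0.5 [202.0, 198.0, 223.0, 220.0]
cap_small 0.51 [435.0, 208.0, 459.0, 227.0]
cap_small 0.29 [200.0, 198.0, 224.0, 222.0]
meter 0.85 [433.0, 206.0, 462.0, 229.0]
canister 0.64 [185.0, 166.0, 200.0, 174.0]
lens 0.78 [356.0, 206.0, 380.0, 230.0]
scene [[0.707, 0.602, -0.371, 0.831], [0.708, -0.598, 0.376, -0.323], [0.005, -0.529, -0.849, 0.843], [0.0, 0.0, 0.0, 1.0]] [[361.0, 0.0, 319.7], [0.0, 361.0, 196.6], [0.0, 0.0, 1.0]] 0.01540113490298677
board 0.67 [297.0, 184.0, 434.0, 307.0]
board 0.39 [328.0, 162.0, 346.0, 184.0]
pli
[... 489 characters left out ...]
oint_positions': array([-1.34163161,  0.3322414 , -0.06470763,  1.46007637,  0.02161573,
        1.34987064, -0.08849072]), 'joint_vel': array([-0.00052972, -0.00129177,  0.00019052, -0.00014482, -0.00092771,
        0.00065191, -0.00014977]), 'joint_torque': array([-6.40705857e-04, -6.23065138e+01,  2.36720854e-02, -3.90111494e+01,
       -6.12773071e-02,  3.17588076e-02, -4.29227683e-06]), 'ee_pos': array([0.15568774, 0.60534153, 0.22256097]), 'eef_rot': array([1.25538907e-01, 9.92088696e-01, 4.97828980e-05, 1.21205216e-06]), 'ft_force': array([ 0.19032111, -0.72517741,  0.16923301]), 'torque': array([ 0.03898304, -0.00583279, -0.00126979]), 'grip_force': 0.0, 'width': 0.08703650825420672}
```

Run:
```python
import cv2
a=cv2.imread("pics/top1.png")[95:295,140:500];cv2.imwrite("pics/topc.png",cv2.resize(a,None,fx=2.22,fy=2.22,interpolation=cv2.INTER_CUBIC))
a=cv2.imread("pics/scene1.png")[70:370,150:470];cv2.imwrite("pics/scc.png",cv2.resize(a,None,fx=2,fy=2,interpolation=cv2.INTER_CUBIC))
```

```text
(no output)
```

View pics/topc.png

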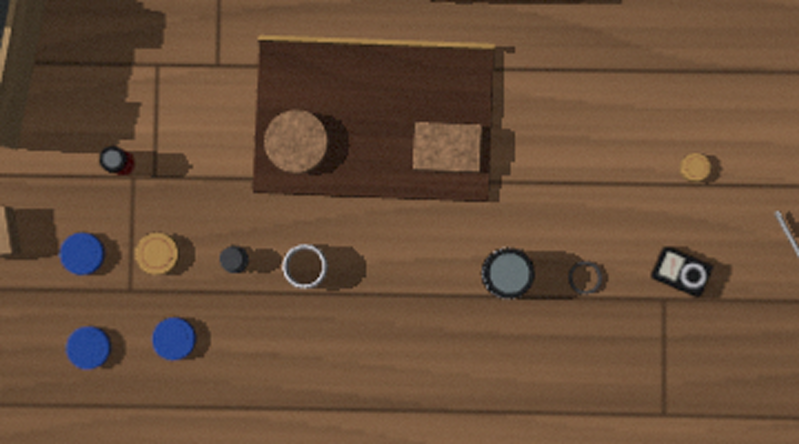

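View pics/scc.png

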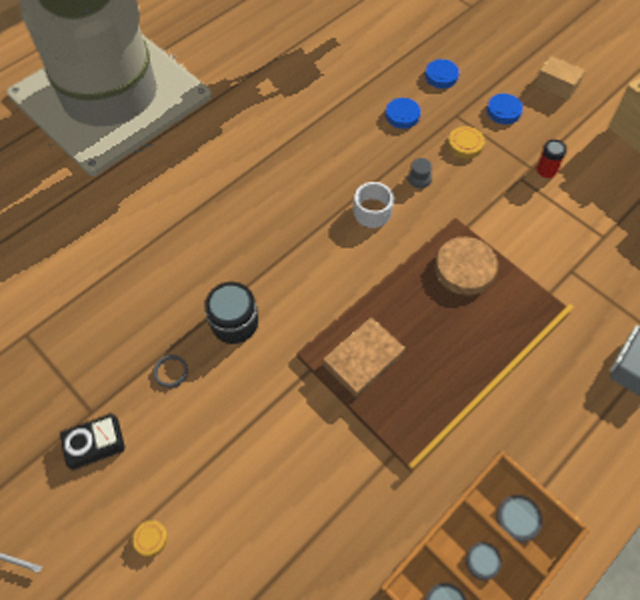

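```bash
cat > m.py <<'E'
from h import *
def seg(p,cx,cy,r,f):
    cx,cy=int(cx),int(cy);a=p["pixels"][cy-r:cy+r,cx-r:cx+r]
    b=cv2.resize(np.ascontiguousarray(a),None,fx=4,fy=4,interpolation=cv2.INTER_CUBIC)
    m=f(cv2.cvtColor(b,cv2.COLOR_RGB2HSV).astype(int)).astype(np.uint8)
    m=cv2.morphologyEx(m,cv2.MORPH_OPEN,np.ones((3,3)))
    cs,_=cv2.findContours(m,cv2.RETR_EXTERNAL,cv2.CHAIN_APPROX_NONE)
    c=max(cs,key=cv2.contourArea)
    up=lambda q:(np.array(q)+.5)/4-.5+[cx-r,cy-r]
    return up(c[:,0,:].astype(float)),m
def fit(p,pts,z):
    w=np.array([at(p,u,v,z)[:2] for u,v in pts]);(c,s,a)=cv2.minAreaRect((w*1e4).astype(np.float32))
    return np.array(c)/1e4,np.array(s)/10,a,w
if __name__=="__main__":
    p=snap("top");q=snap("scene")
    g=lambda x,y:(140+x/2.22,95+y/2.22)
    yel=lambda h:(h[...,1]>140)&(h[...,2]>130)&(h[...,0]>15)
    cork=lambda h:(h[...,2]>105)
    drk=lambda h:(h[...,2]<50)
    whi=lambda h:(h[...,1]<70)&(h[...,2]>110)
    for n,c,r,f,z in [("round",g(296,141),20,cork,.032),("obl",g(447,147),20,cork,.032),("capL",g(156,254),14,yel,.014),("capS",g(696,167),10,yel,.014),("hood",g(305,266),14,whi,.036),("meter",g(683,271),18,drk,.018),("lid",g(113,160),11,lambda h:(h[...,2]<75)|(h[...,1]<90),.05),("decoy",g(234,259),9,lambda h:(h[...,2]<70),.02),("lens",g(508,273),16,lambda h:h[...,2]<60,.05)]:
        pts,m=seg(p,*c,r,f);C,s,a,w=fit(p,pts,z);print(n,C.round(4),s.round(1),round(a,1),"mean",w.mean(0).round(4),"scene px",proj(q,[*C,z]).round(1))
    for x,y in [(259,38),(495,46),(253,191),(490,200)]: print(at(p,*g(x,y),.012).round(4))
    for x,y,w,z in [(466,140,"capL",.014),(150,537,"capS",.014),(373,190,"hood",.036),(554,149,"lid",.05),(467,262,"round",.032),(365,352,"obl",.032),(92,437,"meter",.024)]:
        print(w,at(q,150+x/2,70+y/2,z).round(4))
E
python3 m.py
```

```text
round [0.6022 0.1466] [77.5 77.2] 0.8 mean [0.6025 0.1466] scene px [383.4 200.4]
obl [ 0.5982 -0.043 ] [83.4 59.4] 88.3 mean [ 0.598  -0.0432] scene px [332.2 246.3]
capL [0.4396 0.331 ] [2.8 2.8] 0.8 mean [0.4395 0.3311] scene px [380.1 134.3]
capS [ 0.5754 -0.3542] [2.1 2.8] 0.7 mean [ 0.5755 -0.3541] scene px [224.8 336.1]
hood [0.446  0.1324] [54.1 54.2] 24.1 mean [0.4462 0.1322] scene px [336.7 168.5]
meter [ 0.4471 -0.34  ] [67.5 46. ] 67.7 mean [ 0.4473 -0.34  ] scene px [195.6 289.7]
lid [0.5786 0.3715] [50.2 60.1] 0.9 mean [0.5842 0.3689] scene px [428.8 144.5]
decoy [0.4538 0.2181] [33.6 39.7] 1.4 mean [0.4519 0.2183] scene px [358.9 156.5]
lens [ 0.4403 -0.1242] [62.2 69.9] 2.5 mean [ 0.4364 -0.1245] scene px [263.7 222.9]
[0.7354 0.1961 0.012 ]
[ 0.729  -0.1048  0.012 ]
[0.5396 0.1996 0.012 ]
[ 0.5325 -0.1007  0.012 ]
capL [0.4603 0.32   0.014 ]
capS [ 0.5796 -0.3569  0.014 ]
hood [0.4372 0.1408 0.036 ]
lid [0.5752 0.3678 0.05  ]
round [0.6036 0.1455 0.032 ]
obl [ 0.5982 -0.0419  0.032 ]
meter [ 0.4481 -0.3376  0.024 ]
```

Run:
```python
from m import *
p=snap("top");q=snap("scene");g=lambda x,y:(140+x/2.22,95+y/2.22)
a=cv2.imread("pics/top1.png")
for x,y in [(156,254),(145,254),(120,254),(696,167),(113,156),(113,175)]:
    u,v=g(x,y);print(x,y,cv2.cvtColor(a[int(v):int(v)+1,int(u):int(u)+1],cv2.COLOR_BGR2HSV))
yel=lambda h:(h[...,0]>=16)&(h[...,2]>150)
lid=lambda h:(h[...,1]<110)&(h[...,2]<150)
for n,c,r,f,z in [("capL",g(156,254),14,yel,.014),("capS",g(696,167),10,yel,.014),("lid",g(113,158),9,lid,.05)]:
    pts,m=seg(p,*c,r,f);C,s,a2,w=fit(p,pts,z);print(n,C.round(4),s.round(1),"mean",w.mean(0).round(4),"scene px",((proj(q,[*C,z])-[150,70])*2).round(1))
    cv2.imwrite("pics/s_"+n+".png",m*255)
b=q["pixels"][70:370,150:470,::-1];b=cv2.resize(b,None,fx=2,fy=2)
for n,C in dict(r=[.6022,.1466,.032],o=[.5982,-.043,.032],h=[.446,.1324,.036],m=[.4471,-.34,.024],l=[.44,-.1242,.055]).items():
    u=(proj(q,C)-[150,70])*2;print(n,u.round(1))
```

```text
156 254 [[[ 18 137 164]]]
145 254 [[[ 17 140 169]]]
120 254 [[[ 11 123  87]]]
696 167 [[[ 18 136 167]]]
113 156 [[[ 99  17 107]]]
113 175 [[[ 14 125 108]]]
capL [0.4594 0.3215] [51.2 50.8] mean [0.46   0.3214] scene px [466.2 139.2]
capS [ 0.5797 -0.3559] [33.5 33. ] mean [ 0.5797 -0.357 ] scene px [150.8 536.4]
lid [0.5749 0.3693] [33.  32.1] mean [0.5753 0.3704] scene px [554.5 148.3]
r [466.7 260.8]
o [364.4 352.6]
h [373.4 197.1]
m [ 89.7 437.8]
l [226.6 303.7]
```

Run:
```python
import cv2,numpy as np
a=cv2.imread("pics/top1.png")[0:260,0:260];b=cv2.imread("pics/scene1.png")[0:260,340:600]
cv2.imwrite("pics/lft.png",cv2.resize(np.hstack([a,b]),None,fx=1.53,fy=1.53,interpolation=cv2.INTER_CUBIC))
```

```text
(no output)
```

View pics/lft.png

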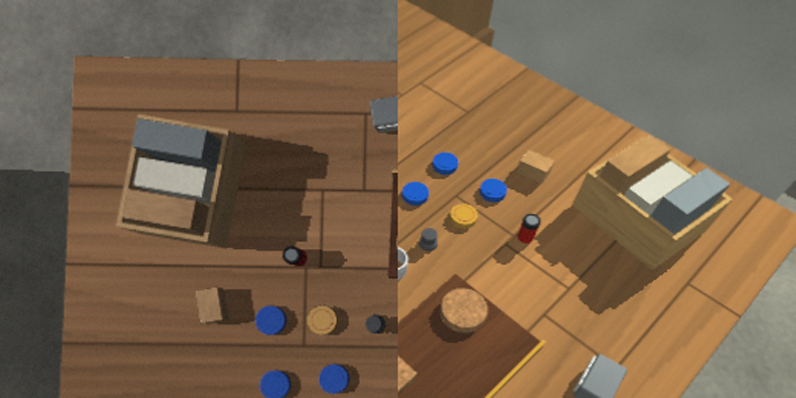

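arm_command(steps=[{"slide": [0.045,-0.026,0],"rot": [0,0,-9.6],"grip": 1},{"slide": [0.045,-0.026,0],"rot": [0,0,-9.6],"grip": 1},{"slide": [0.045,-0.026,0],"rot": [0,0,-9.6],"grip": 1},{"slide": [0.045,-0.026,0],"rot": [0,0,-9.6],"grip": 1},{"slide": [0.045,-0.026,0],"rot": [0,0,-9.6],"grip": 1},{"slide": [0.045,-0.026,0],"rot": [0,0,-9.6],"grip": 1},{"slide": [0.045,-0.026,0],"rot": [0,0,-9.6],"grip": 1},{"slide": [0.045,-0.026,0],"rot": [0,0,-9.6],"grip": 1}], newtons=20)

```text
time: 2.2
ee_pos: [0.517, 0.3965, 0.2228]
eef_rot: [0.716, 0.698, 0.0, -0.0]
ft_force: [-0.4, 0.6, 0.8]
width: 0.0873
grip_force: 0.0
```

arm_command(steps=[{"slide": [0.029,-0.0135,0]},{"slide": [0.029,-0.0135,-0.03]},{"slide": [0,0,-0.045]},{"slide": [0,0,-0.045]},{"slide": [0,0,-0.04]},{"slide": [0,0,-0.037]},{"grip": 0},{"grip": 0}])

```text
schema error: expected keys rot, slide, grip
```

arm_command(steps=[{"grip": 0},{"grip": 0},{"grip": 0},{"slide": [0,0,0.02],"grip": 0},{"slide": [0,0,0.04],"grip": 0},{"slide": [0,-0.02,0.05],"grip": 0},{"slide": [0.01,-0.05,0.03],"grip": 0},{"slide": [0.01,-0.05,0],"grip": 0}])

```text
schema error: expected keys rot, slide, grip
```

arm_command(steps=[{"slide": [0.029,-0.0135,0],"rot": [0,0,0],"grip": 1},{"slide": [0.029,-0.0135,-0.03],"rot": [0,0,0],"grip": 1},{"slide": [0,0,-0.045],"rot": [0,0,0],"grip": 1},{"slide": [0,0,-0.045],"rot": [0,0,0],"grip": 1},{"slide": [0,0,-0.04],"rot": [0,0,0],"grip": 1},{"slide": [0,0,-0.037],"rot": [0,0,0],"grip": 1},{"slide": [0,0,0],"rot": [0,0,0],"grip": 0},{"slide": [0,0,0],"rot": [0,0,0],"grip": 0}])

```text
time: 3.2
ee_pos: [0.5745, 0.3708, 0.0273]
eef_rot: [0.715, 0.699, 0.001, 0.0]
ft_force: [0.1, 0.7, 0.4]
width: 0.074
grip_force: 0.0
```

arm_command(steps=[{"slide": [0,0,0],"rot": [0,0,0],"grip": 0},{"slide": [0,0,0],"rot": [0,0,0],"grip": 0},{"slide": [0,0,0],"rot": [0,0,0],"grip": 0},{"slide": [0,0,0],"rot": [0,0,0],"grip": 0},{"slide": [0,0,0],"rot": [0,0,0],"grip": 0},{"slide": [0,0,0],"rot": [0,0,0],"grip": 0},{"slide": [0,0,0.02],"rot": [0,0,0],"grip": 0},{"slide": [0,0,0.04],"rot": [0,0,0],"grip": 0}])

```text
time: 4.2
ee_pos: [0.5728, 0.3697, 0.0857]
eef_rot: [0.715, 0.699, -0.001, -0.0]
ft_force: [0.0, 0.3, 0.5]
width: 0.0315
grip_force: 20.0
```

arm_command(steps=[{"slide": [0.01,-0.05,0.03],"rot": [0,0,0],"grip": 0},{"slide": [0.011,-0.052,0],"rot": [0,0,0],"grip": 0},{"slide": [0.011,-0.052,0],"rot": [0,0,0],"grip": 0},{"slide": [0.012,-0.052,0],"rot": [0,0,0],"grip": 0},{"slide": [0.012,-0.052,0],"rot": [0,0,0],"grip": 0},{"slide": [0.012,-0.052,0],"rot": [0,0,0],"grip": 0},{"slide": [0.012,-0.052,0],"rot": [0,0,0],"grip": 0},{"slide": [0.01,-0.052,0],"rot": [0,0,0],"grip": 0}])

```text
time: 5.2
ee_pos: [0.6643, -0.0453, 0.1172]
eef_rot: [0.715, 0.7, 0.001, 0.0]
ft_force: [1.4, -0.3, -0.7]
width: 0.0312
grip_force: 20.0
```

arm_command(steps=[{"slide": [0,0,-0.035],"rot": [0,0,0],"grip": 0},{"slide": [0,0,-0.025],"rot": [0,0,0],"grip": 0},{"slide": [0,0,-0.012],"rot": [0,0,0],"grip": 0},{"slide": [0,0,-0.005],"rot": [0,0,0],"grip": 0},{"slide": [0,0,0],"rot": [0,0,0],"grip": 0},{"slide": [0,0,0],"rot": [0,0,0],"grip": 0.5},{"slide": [0,0,0],"rot": [0,0,0],"grip": 0.5},{"slide": [0,0,0],"rot": [0,0,0],"grip": 0.5}])

```text
time: 6.2
ee_pos: [0.6639, -0.0437, 0.0389]
eef_rot: [0.715, 0.7, 0.0, 0.0]
ft_force: [0.5, -0.1, -0.2]
width: 0.0432
grip_force: 0.0
```

arm_command(steps=[{"slide": [0,0,0.04],"rot": [0,0,0],"grip": 0.7},{"slide": [0,0,0.05],"rot": [0,0,0],"grip": 0.7},{"slide": [-0.014,-0.052,0],"rot": [0,0,0],"grip": 0.7},{"slide": [-0.014,-0.052,0],"rot": [0,0,0],"grip": 0.7},{"slide": [-0.014,-0.052,0],"rot": [0,0,0],"grip": 0.7},{"slide": [-0.014,-0.052,0],"rot": [0,0,0],"grip": 0.7},{"slide": [-0.014,-0.052,0],"rot": [0,0,0],"grip": 0.7},{"slide": [-0.015,-0.0515,-0.02],"rot": [0,0,0],"grip": 0.7}])

```text
time: 7.2
ee_pos: [0.5792, -0.3573, 0.1102]
eef_rot: [0.715, 0.7, 0.001, 0.002]
ft_force: [0.8, 0.4, -0.4]
width: 0.0609
grip_force: 0.0
```

Run:
```python
from m import *
p=snap("top");q=snap("scene");lid=lambda h:(h[...,1]<110)&(h[...,2]<150)
pts,m=seg(p,*proj(p,[.665,-.0445,.062]),9,lid);C,s,a,w=fit(p,pts,.062);print(C.round(4),s.round(1))
print(proj(q,[.665,-.0445,.062]),[r for r in eyes.look_for("canister",q)][:2])
a=q["pixels"][150:380,190:470,::-1];b=p["pixels"][100:240,240:480,::-1]
b=cv2.resize(b,(394,230));cv2.imwrite("pics/c1.png",cv2.resize(np.hstack([a,b]),None,fx=1.18,fy=1.18))
```

```text
[ 0.6644 -0.0435] [33.3 32.3]
[353.11409616 260.35226322] [{'bbox': [343.9, 255.2, 356.5, 275.0], 'conf': 0.83}]
```

View pics/c1.png

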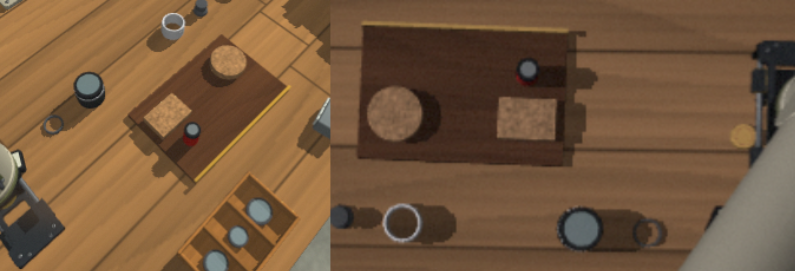

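arm_command(steps=[{"slide": [0,0,-0.045],"rot": [0,0,0],"grip": 0.7},{"slide": [0,0,-0.035],"rot": [0,0,0],"grip": 0.7},{"slide": [0,0,-0.018],"rot": [0,0,0],"grip": 0.7},{"slide": [0,0,-0.007],"rot": [0,0,0],"grip": 0.7},{"slide": [0,0,0],"rot": [0,0,0],"grip": 0},{"slide": [0,0,0],"rot": [0,0,0],"grip": 0},{"slide": [0,0,0],"rot": [0,0,0],"grip": 0},{"slide": [0,0,0],"rot": [0,0,0],"grip": 0}])

```text
time: 8.35
ee_pos: [0.5792, -0.3554, 0.0044]
eef_rot: [0.715, 0.7, 0.0, 0.001]
ft_force: [-0.2, 1.1, 3.6]
width: 0.0351
grip_force: 20.0
```

arm_command(steps=[{"slide": [0,0,0],"rot": [0,0,0],"grip": 0},{"slide": [0,0,0.03],"rot": [0,0,0],"grip": 0},{"slide": [0,0,0.05],"rot": [0,0,0],"grip": 0},{"slide": [0,0,0.05],"rot": [0,0,0],"grip": 0},{"slide": [0.002,0.051,0.02],"rot": [0,0,0],"grip": 0},{"slide": [0.002,0.051,0],"rot": [0,0,0],"grip": 0},{"slide": [0.002,0.051,0],"rot": [0,0,0],"grip": 0},{"slide": [0.002,0.051,0],"rot": [0,0,0],"grip": 0}])

```text
time: 9.35
ee_pos: [0.5864, -0.1495, 0.1535]
eef_rot: [0.715, 0.699, 0.0, -0.0]
ft_force: [1.0, 0.4, -0.5]
width: 0.0351
grip_force: 20.0
```

arm_command(steps=[{"slide": [0.003,0.051,0],"rot": [0,0,0],"grip": 0},{"slide": [0.003,0.051,0],"rot": [0,0,0],"grip": 0},{"slide": [0.003,0.051,0],"rot": [0,0,0],"grip": 0},{"slide": [0.003,0.0505,0],"rot": [0,0,0],"grip": 0},{"slide": [0,0,-0.05],"rot": [0,0,0],"grip": 0},{"slide": [0,0,-0.045],"rot": [0,0,0],"grip": 0},{"slide": [0,0,-0.028],"rot": [0,0,0],"grip": 0},{"slide": [0,0,-0.01],"rot": [0,0,0],"grip": 0}])

```text
time: 10.35
ee_pos: [0.5975, 0.0521, 0.0188]
eef_rot: [0.715, 0.699, -0.001, -0.001]
ft_force: [0.6, -0.2, -0.2]
width: 0.035
grip_force: 20.0
```

arm_command(steps=[{"slide": [0,0,-0.004],"rot": [0,0,0],"grip": 0},{"slide": [0,0,0],"rot": [0,0,0],"grip": 0.6},{"slide": [0,0,0],"rot": [0,0,0],"grip": 0.6},{"slide": [0,0,0],"rot": [0,0,0],"grip": 0.6},{"slide": [0,0,0.03],"rot": [0,0,0],"grip": 0.6},{"slide": [0,0,0.045],"rot": [0,0,0],"grip": 0.6},{"slide": [0,0,0.045],"rot": [0,0,0],"grip": 1},{"slide": [-0.015,-0.05,0.02],"rot": [0,0,0],"grip": 1}])

```text
time: 11.35
ee_pos: [0.5855, 0.006, 0.1595]
eef_rot: [0.712, 0.702, 0.002, 0.001]
ft_force: [0.6, -0.9, -0.7]
width: 0.0655
grip_force: 0.0
```

arm_command(steps=[{"slide": [-0.017,-0.0425,0],"rot": [0,0,-2.6],"grip": 1},{"slide": [-0.017,-0.0425,0],"rot": [0,0,-2.6],"grip": 1},{"slide": [-0.017,-0.0425,0],"rot": [0,0,-2.6],"grip": 1},{"slide": [-0.017,-0.0425,0],"rot": [0,0,-2.6],"grip": 1},{"slide": [-0.017,-0.0425,0],"rot": [0,0,-2.6],"grip": 1},{"slide": [-0.017,-0.0425,0],"rot": [0,0,-2.6],"grip": 1},{"slide": [-0.017,-0.0425,0],"rot": [0,0,-2.6],"grip": 1},{"slide": [-0.0185,-0.043,0],"rot": [0,0,-2.6],"grip": 1}])

```text
time: 12.35
ee_pos: [0.4457, -0.3394, 0.1571]
eef_rot: [0.829, 0.559, 0.0, 0.0]
ft_force: [0.0, -0.1, -0.7]
width: 0.0868
grip_force: 0.0
```

Run:
```python
from m import *
p=snap("top");q=snap("scene")
yel=lambda h:(h[...,0]>=16)&(h[...,2]>150)
pts,m=seg(p,*proj(p,[.6,.0518,.026]),9,yel);C,s,a,w=fit(p,pts,.026);print(C.round(4),s.round(1))
e=sensors.read_state();print(e["ee_pos"])
from scipy.spatial.transform import Rotation as R
y=R.from_quat(e["eef_rot"]).as_matrix()[:,1];print(y,np.degrees(np.arctan2(y[1],y[0])))
```

```text
[0.5977 0.0497] [30.8 32.1]
[ 0.44289241 -0.34344233  0.15732515]
[ 0.92368935 -0.38314093  0.00100654] -22.528387379668604
```

arm_command(steps=[{"slide": [0,0,-0.045],"rot": [0,0,0],"grip": 1},{"slide": [0,0,-0.045],"rot": [0,0,0],"grip": 1},{"slide": [0,0,-0.02],"rot": [0,0,0],"grip": 1},{"slide": [0,0,0],"rot": [0,0,0],"grip": 1},{"slide": [0,0,0],"rot": [0,0,0],"grip": 1},{"slide": [0,0,0],"rot": [0,0,0],"grip": 1},{"slide": [0,0,0],"rot": [0,0,0],"grip": 1},{"slide": [0,0,0],"rot": [0,0,0],"grip": 1}])

```text
time: 13.45
ee_pos: [0.4464, -0.3383, 0.047]
eef_rot: [0.829, 0.559, 0.0, 0.0]
ft_force: [0.8, -0.3, 0.5]
width: 0.0869
grip_force: 0.0
```

Run:
```python
from m import *
p=snap("top");q=snap("scene")
print(sensors.read_state()["ee_pos"])
a=q["pixels"][200:380,100:280,::-1];b=p["pixels"][160:280,400:520,::-1]
cv2.imwrite("pics/c2.png",np.hstack([cv2.resize(a,(400,400)),cv2.resize(b,(400,400))]))
```

```text
[ 0.4462629  -0.33820937  0.04674211]
```

View pics/c2.png

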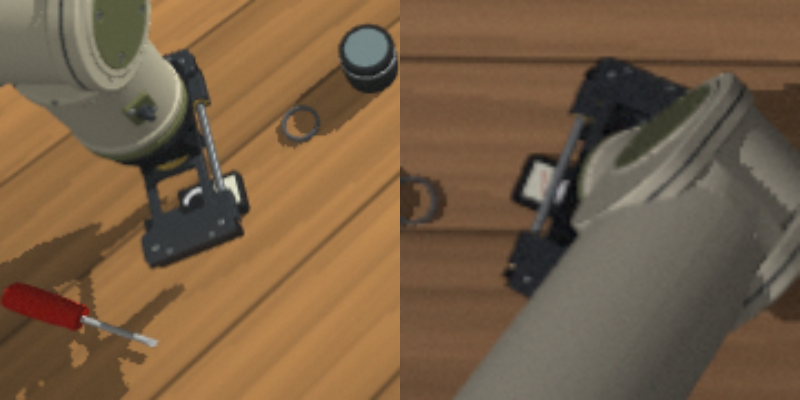

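arm_command(steps=[{"slide": [0,0,-0.025],"rot": [0,0,0],"grip": 1},{"slide": [0,0,-0.015],"rot": [0,0,0],"grip": 1},{"slide": [0,0,0],"rot": [0,0,0],"grip": 0},{"slide": [0,0,0],"rot": [0,0,0],"grip": 0},{"slide": [0,0,0],"rot": [0,0,0],"grip": 0},{"slide": [0,0,0],"rot": [0,0,0],"grip": 0},{"slide": [0,0,0],"rot": [0,0,0],"grip": 0},{"slide": [0,0,0],"rot": [0,0,0],"grip": 0}], newtons=25)

```text
time: 14.55
ee_pos: [0.4465, -0.3383, 0.0069]
eef_rot: [0.829, 0.559, 0.0, 0.0]
ft_force: [0.0, -0.8, 2.1]
width: 0.0439
grip_force: 25.0
```

arm_command(steps=[{"slide": [0,0,0.02],"rot": [0,0,0],"grip": 0},{"slide": [0,0,0.04],"rot": [0,0,0],"grip": 0},{"slide": [0,0,0.05],"rot": [0,0,0],"grip": 0},{"slide": [0,0,0.04],"rot": [0,0,0],"grip": 0},{"slide": [0.02,0.04,0],"rot": [0,0,3],"grip": 0},{"slide": [0.02,0.04,0],"rot": [0,0,3],"grip": 0},{"slide": [0.02,0.04,0],"rot": [0,0,3],"grip": 0},{"slide": [0.02,0.04,0],"rot": [0,0,3],"grip": 0}])

```text
time: 15.55
ee_pos: [0.5265, -0.1772, 0.1578]
eef_rot: [0.766, 0.643, 0.0, 0.0]
ft_force: [1.2, 0.5, -1.1]
width: 0.0441
grip_force: 25.0
```

arm_command(steps=[{"slide": [0.018,0.0335,0],"rot": [0,0,2.2],"grip": 0},{"slide": [0.018,0.0335,0],"rot": [0,0,2.2],"grip": 0},{"slide": [0.018,0.0335,0],"rot": [0,0,2.2],"grip": 0},{"slide": [0.0175,0.0335,0],"rot": [0,0,2.1],"grip": 0},{"slide": [0,0,-0.04],"rot": [0,0,0],"grip": 0},{"slide": [0,0,-0.03],"rot": [0,0,0],"grip": 0},{"slide": [0,0,0],"rot": [0,0,0],"grip": 0},{"slide": [0,0,0],"rot": [0,0,0],"grip": 0}])

```text
time: 16.55
ee_pos: [0.5986, -0.0441, 0.0879]
eef_rot: [0.715, 0.699, 0.0, 0.001]
ft_force: [-0.2, -1.2, -1.2]
width: 0.0439
grip_force: 25.0
```

Run:
```python
from m import *
p=snap("top");q=snap("scene")
e=sensors.read_state();print(e["ee_pos"],e["eef_rot"])
a=q["pixels"][190:300,270:380,::-1];b=p["pixels"][110:200,300:390,::-1]
cv2.imwrite("pics/c3.png",np.hstack([cv2.resize(a,(400,400)),cv2.resize(b,(400,400))]))
```

```text
[ 0.59882843 -0.04420202  0.08827753] [0.7152579  0.69885941 0.00097666 0.00084039]
```

View pics/c3.png

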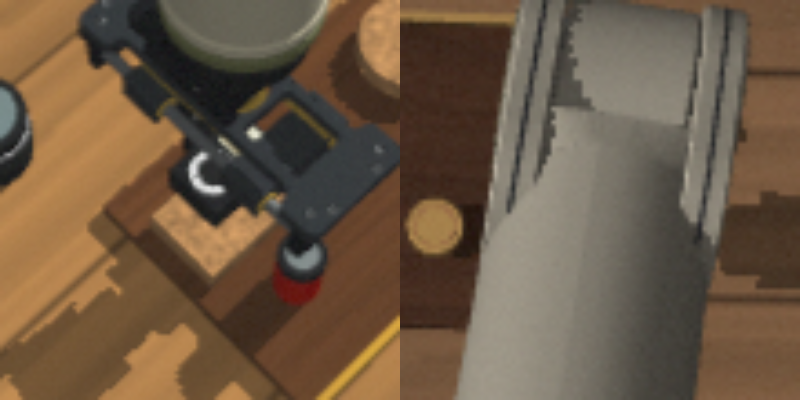

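arm_command(steps=[{"slide": [-0.002,0.001,-0.025],"rot": [0,0,0],"grip": 0},{"slide": [0,0,-0.016],"rot": [0,0,0],"grip": 0},{"slide": [0,0,-0.008],"rot": [0,0,0],"grip": 0},{"slide": [0,0,0],"rot": [0,0,0],"grip": 0},{"slide": [0,0,0],"rot": [0,0,0],"grip": 0.59},{"slide": [0,0,0],"rot": [0,0,0],"grip": 0.59},{"slide": [0,0,0],"rot": [0,0,0],"grip": 0.59},{"slide": [0,0,0],"rot": [0,0,0],"grip": 0.59}])

```text
time: 17.65
ee_pos: [0.5958, -0.0432, 0.0377]
eef_rot: [0.715, 0.699, 0.0, 0.0]
ft_force: [0.8, 0.2, -0.7]
width: 0.051
grip_force: 0.0
```

arm_command(steps=[{"slide": [0,0,0.02],"rot": [0,0,0],"grip": 0.59},{"slide": [0,0,0.04],"rot": [0,0,0],"grip": 0.59},{"slide": [0,0,0.05],"rot": [0,0,0],"grip": 1},{"slide": [-0.03,0.035,0.01],"rot": [0,0,0],"grip": 1},{"slide": [-0.03,0.035,0],"rot": [0,0,0],"grip": 1},{"slide": [-0.03,0.035,0],"rot": [0,0,0],"grip": 1},{"slide": [-0.03,0.035,0],"rot": [0,0,0],"grip": 1},{"slide": [-0.03,0.035,0],"rot": [0,0,0],"grip": 1}])

```text
time: 18.65
ee_pos: [0.445, 0.1327, 0.1591]
eef_rot: [0.715, 0.699, 0.001, 0.0]
ft_force: [0.3, 0.5, 0.0]
width: 0.0867
grip_force: 0.0
```

Run:
```python
from m import *
p=snap("top");q=snap("scene")
e=sensors.read_state();print(e["ee_pos"],e["eef_rot"])
a=q["pixels"][190:300,270:380,::-1];b=p["pixels"][110:200,300:390,::-1]
cv2.imwrite("pics/c4.png",np.hstack([cv2.resize(a,(400,400)),cv2.resize(b,(400,400))]))
for n in ("meter","canister","lens"): print(n,[(r["bbox"],round(r["conf"],2)) for r in eyes.look_for(n,p)][:2])
print(proj(p,[.598,-.043,.056]),proj(p,[.44,-.124,.055]))
```

```text
[0.44339245 0.13555417 0.15895293] [ 7.13275439e-01  7.00883047e-01  9.15917658e-04 -5.14103862e-04]
meter [([330.2, 151.5, 353.7, 173.8], 0.85)]
canister [([330.7, 131.9, 345.4, 144.9], 0.44)]
lens [([355.9, 204.2, 382.1, 228.5], 0.94), ([326.8, 152.7, 356.7, 172.3], 0.21)]
[341.04499735 159.59662317] [370.23539219 218.11193553]
```

View pics/c4.png

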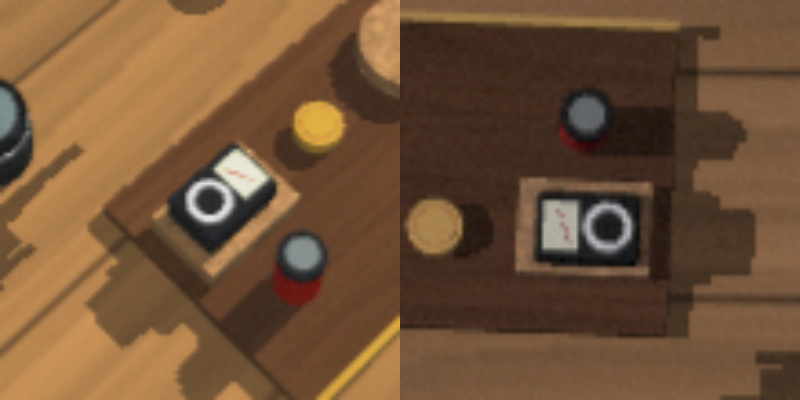

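arm_command(steps=[{"slide": [0,0,-0.05],"rot": [0,0,0],"grip": 1},{"slide": [0,0,-0.05],"rot": [0,0,0],"grip": 1},{"slide": [0,0,0],"rot": [0,0,0],"grip": 1},{"slide": [0,0,0],"rot": [0,0,0],"grip": 1},{"slide": [0,0,0],"rot": [0,0,0],"grip": 1},{"slide": [0,0,0],"rot": [0,0,0],"grip": 1},{"slide": [0,0,0],"rot": [0,0,0],"grip": 1},{"slide": [0,0,0],"rot": [0,0,0],"grip": 1}])

```text
time: 19.9
ee_pos: [0.4458, 0.1319, 0.0578]
eef_rot: [0.715, 0.699, 0.0, 0.0]
ft_force: [-0.1, 1.1, 0.2]
width: 0.0868
grip_force: 0.0
```

arm_command(steps=[{"slide": [0,0,-0.03],"rot": [0,0,0],"grip": 1},{"slide": [0,0,-0.017],"rot": [0,0,0],"grip": 1},{"slide": [0,0,0],"rot": [0,0,0],"grip": 0},{"slide": [0,0,0],"rot": [0,0,0],"grip": 0},{"slide": [0,0,0],"rot": [0,0,0],"grip": 0},{"slide": [0,0,0],"rot": [0,0,0],"grip": 0},{"slide": [0,0,0],"rot": [0,0,0],"grip": 0},{"slide": [0,0,0],"rot": [0,0,0],"grip": 0}], newtons=20)

```text
time: 20.9
ee_pos: [0.4461, 0.132, 0.0111]
eef_rot: [0.715, 0.699, 0.0, 0.0]
ft_force: [-1.6, -1.0, 6.9]
width: 0.0535
grip_force: 20.0
```

arm_command(steps=[{"slide": [0,0,0.02],"rot": [0,0,0],"grip": 0},{"slide": [0,0,0.05],"rot": [0,0,0],"grip": 0},{"slide": [0.03,0.003,0.03],"rot": [0,0,0],"grip": 0},{"slide": [0.04,0.004,0],"rot": [0,0,0],"grip": 0},{"slide": [0.04,0.004,0],"rot": [0,0,0],"grip": 0},{"slide": [0.046,0.003,0],"rot": [0,0,0],"grip": 0},{"slide": [0,0,0],"rot": [0,0,0],"grip": 0},{"slide": [0,0,-0.04],"rot": [0,0,0],"grip": 0}])

```text
time: 21.9
ee_pos: [0.6035, 0.1462, 0.0723]
eef_rot: [0.715, 0.699, 0.002, 0.001]
ft_force: [0.5, 0.1, -1.9]
width: 0.0531
grip_force: 20.0
```

arm_command(steps=[{"slide": [0,0.0005,-0.015],"rot": [0,0,0],"grip": 0},{"slide": [0,0,-0.009],"rot": [0,0,0],"grip": 0},{"slide": [0,0,-0.004],"rot": [0,0,0],"grip": 0},{"slide": [0,0,0],"rot": [0,0,0],"grip": 0},{"slide": [0,0,0],"rot": [0,0,0],"grip": 0},{"slide": [0,0,0],"rot": [0,0,0],"grip": 0.8},{"slide": [0,0,0],"rot": [0,0,0],"grip": 0.8},{"slide": [0,0,0],"rot": [0,0,0],"grip": 0.8}])

```text
time: 22.9
ee_pos: [0.6018, 0.1463, 0.0427]
eef_rot: [0.715, 0.699, 0.0, 0.0]
ft_force: [-0.3, -0.8, -0.7]
width: 0.0684
grip_force: 0.0
```

arm_command(steps=[{"slide": [0,0,0.02],"rot": [0,0,0],"grip": 0.8},{"slide": [0,0,0.05],"rot": [0,0,0],"grip": 0.9},{"slide": [0,0,0.05],"rot": [0,0,0],"grip": 0.9},{"slide": [-0.028,0.035,0],"rot": [0,0,0],"grip": 0.9},{"slide": [-0.028,0.035,0],"rot": [0,0,0],"grip": 0.9},{"slide": [-0.029,0.035,0],"rot": [0,0,0],"grip": 0.9},{"slide": [-0.029,0.035,0],"rot": [0,0,0],"grip": 0.9},{"slide": [-0.029,0.035,0],"rot": [0,0,0],"grip": 0.9}])

```text
time: 23.9
ee_pos: [0.4581, 0.3224, 0.1643]
eef_rot: [0.715, 0.699, 0.001, 0.0]
ft_force: [1.4, 1.1, 0.1]
width: 0.0781
grip_force: 0.0
```

Run:
```python
from m import *
p=snap("top");q=snap("scene")
e=sensors.read_state();print(e["ee_pos"],e["eef_rot"])
whi=lambda h:(h[...,1]<70)&(h[...,2]>110)
pts,m=seg(p,*proj(p,[.602,.1466,.068]),15,whi);C,s,a,w=fit(p,pts,.068);print(C.round(4),s.round(1))
a=q["pixels"][150:260,330:440,::-1];b=p["pixels"][120:200,240:320,::-1]
cv2.imwrite("pics/c5.png",np.hstack([cv2.resize(a,(400,400)),cv2.resize(b,(400,400))]))
```

```text
[0.45515855 0.32629816 0.16402057] [ 0.71263348  0.70153518  0.00082972 -0.00110996]
[0.6006 0.1465] [55.7 52.8]
```

View pics/c5.png

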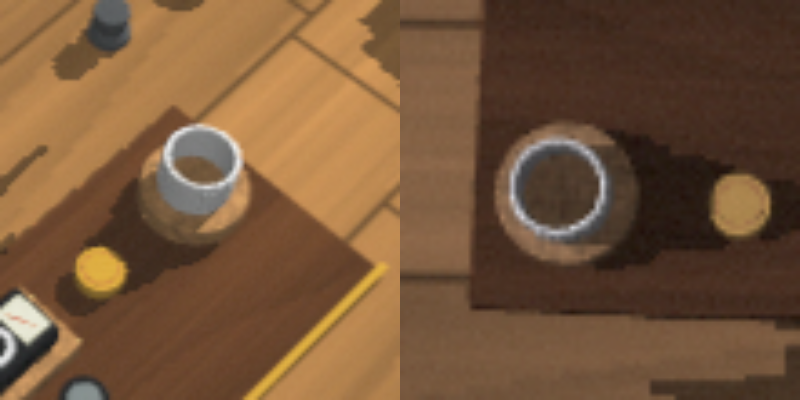

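arm_command(steps=[{"slide": [0,0,-0.05],"rot": [0,0,0],"grip": 0.9},{"slide": [0,0,-0.05],"rot": [0,0,0],"grip": 0.9},{"slide": [0,0,-0.02],"rot": [0,0,0],"grip": 0.9},{"slide": [0,0,0],"rot": [0,0,0],"grip": 0.9},{"slide": [0,0,0],"rot": [0,0,0],"grip": 0.9},{"slide": [0,0,0],"rot": [0,0,0],"grip": 0.9},{"slide": [0,0,0],"rot": [0,0,0],"grip": 0.9},{"slide": [0,0,0],"rot": [0,0,0],"grip": 0.9}])

```text
time: 25.0
ee_pos: [0.4588, 0.3215, 0.043]
eef_rot: [0.715, 0.699, 0.0, 0.0]
ft_force: [0.6, 0.6, -0.4]
width: 0.0784
grip_force: 0.0
```

arm_command(steps=[{"slide": [0,0,-0.028],"rot": [0,0,0],"grip": 0.9},{"slide": [0,0,-0.011],"rot": [0,0,0],"grip": 0.9},{"slide": [0,0,0],"rot": [0,0,0],"grip": 0},{"slide": [0,0,0],"rot": [0,0,0],"grip": 0},{"slide": [0,0,0],"rot": [0,0,0],"grip": 0},{"slide": [0,0,0],"rot": [0,0,0],"grip": 0},{"slide": [0,0,0],"rot": [0,0,0],"grip": 0},{"slide": [0,0,0],"rot": [0,0,0],"grip": 0}])

```text
time: 26.0
ee_pos: [0.4592, 0.3217, 0.0043]
eef_rot: [0.715, 0.699, 0.001, 0.0]
ft_force: [-0.4, -0.8, 6.3]
width: 0.0533
grip_force: 20.0
```

arm_command(steps=[{"slide": [0,0,0.03],"rot": [0,0,0],"grip": 0},{"slide": [0,0,0.05],"rot": [0,0,0],"grip": 0},{"slide": [0,0,0.05],"rot": [0,0,0],"grip": 0},{"slide": [0.028,-0.035,0.01],"rot": [0,0,0],"grip": 0},{"slide": [0.028,-0.035,0],"rot": [0,0,0],"grip": 0},{"slide": [0.029,-0.035,0],"rot": [0,0,0],"grip": 0},{"slide": [0.029,-0.035,0],"rot": [0,0,0],"grip": 0},{"slide": [0.029,-0.035,0],"rot": [0,0,0],"grip": 0}])

```text
time: 27.0
ee_pos: [0.6023, 0.1452, 0.1434]
eef_rot: [0.715, 0.699, -0.0, -0.0]
ft_force: [-0.2, 0.9, -1.2]
width: 0.0529
grip_force: 20.0
```

arm_command(steps=[{"slide": [0,0,-0.03],"rot": [0,0,0],"grip": 0},{"slide": [0,0,-0.02],"rot": [0,0,0],"grip": 0},{"slide": [0,0,0],"rot": [0,0,0],"grip": 0},{"slide": [0,0,0],"rot": [0,0,0],"grip": 0},{"slide": [0,0,0],"rot": [0,0,0],"grip": 0},{"slide": [0,0,0],"rot": [0,0,0],"grip": 0},{"slide": [0,0,0],"rot": [0,0,0],"grip": 0},{"slide": [0,0,0],"rot": [0,0,0],"grip": 0}])

```text
time: 28.0
ee_pos: [0.6017, 0.1463, 0.0937]
eef_rot: [0.715, 0.699, 0.0, 0.0]
ft_force: [0.6, 0.2, -0.6]
width: 0.0534
grip_force: 20.0
```

arm_command(steps=[{"slide": [0,0,-0.01],"rot": [0,0,0],"grip": 0},{"slide": [0,0,-0.007],"rot": [0,0,0],"grip": 0},{"slide": [0,0,-0.004],"rot": [0,0,0],"grip": 0},{"slide": [0,0,0],"rot": [0,0,0],"grip": 0},{"slide": [0,0,0],"rot": [0,0,0],"grip": 0},{"slide": [0,0,0],"rot": [0,0,0],"grip": 0.75},{"slide": [0,0,0],"rot": [0,0,0],"grip": 0.75},{"slide": [0,0,0],"rot": [0,0,0],"grip": 0.75}])

```text
time: 29.0
ee_pos: [0.6018, 0.1463, 0.0726]
eef_rot: [0.715, 0.699, 0.0, 0.0]
ft_force: [0.0, -0.5, 0.1]
width: 0.0645
grip_force: 0.0
```

arm_command(steps=[{"slide": [0,0,0.02],"rot": [0,0,0],"grip": 0.8},{"slide": [0,0,0.05],"rot": [0,0,0],"grip": 0.8},{"slide": [0,0,0.05],"rot": [0,0,0],"grip": 0.8},{"slide": [-0.03,0.045,0.02],"rot": [0,0,0],"grip": 0.8},{"slide": [-0.03,0.045,0],"rot": [0,0,0],"grip": 0.8},{"slide": [-0.03,0.045,0],"rot": [0,0,0],"grip": 0.8},{"slide": [-0.03,0.045,0],"rot": [0,0,0],"grip": 0.8},{"slide": [0,0,0],"rot": [0,0,0],"grip": 0.8}])

```text
time: 30.0
ee_pos: [0.4787, 0.331, 0.214]
eef_rot: [0.713, 0.702, 0.001, -0.001]
ft_force: [0.0, -0.9, -0.6]
width: 0.0696
grip_force: 0.0
```

Run:
```python
from m import *
p=snap("top");q=snap("scene")
yel=lambda h:(h[...,0]>=16)&(h[...,2]>150)
for z,c,r in ((.082,[.602,.1466],15),(.026,[.6,.0518],9)):
    pts,m=seg(p,*proj(p,[*c,z]),r,yel);C,s,a,w=fit(p,pts,z);print(C.round(4),s.round(1))
a=q["pixels"][150:290,290:430,::-1];b=p["pixels"][100:230,250:380,::-1]
cv2.imwrite("pics/c6.png",np.hstack([cv2.resize(a,(400,400)),cv2.resize(b,(400,400))]))
```

```text
[0.6017 0.1469] [50.4 52.2]
[0.5937 0.039 ] [10.6 22.8]
```

View pics/c6.png

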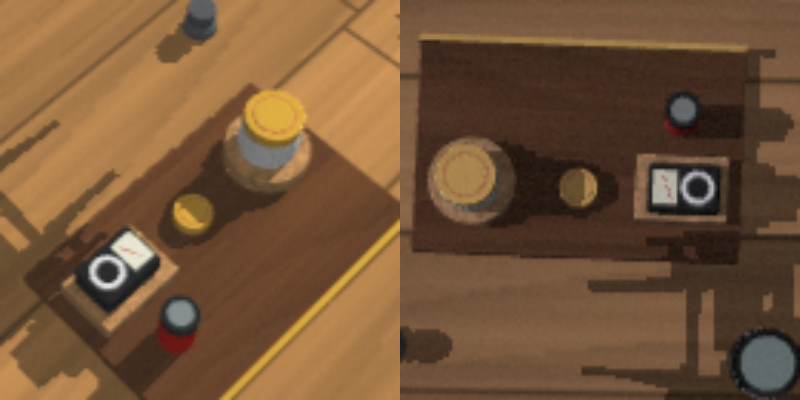

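The picture shows the large cap squarely on the hood, and the small cap (partly shadowed) still in place midway. The meter, canister and lens are all where they should be, so I'm handing in.

```bash
python3 -c "
from bench import order
print(order.close_job())"
```

```text
the job is handed in; nothing more can be done
None
```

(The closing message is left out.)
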